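# Sort the owl and the umbrella tip cap into the trays of their own kind

## Task

Sort the two strays into the trays: the owl from the plywood holder goes into the empty compartment of the tray that already has an owl in it, and the loose umbrella tip cap into the empty compartment of the tray that already has a tip cap, both standing upright on the compartment floor. In the holder the owl can only be taken by its two narrow ends, and held so it will not go down into a compartment, so first stand it on the open shelf, let go, and take it again by its front and back. The owl is fragile, so lower it and never let it drop, and leave everything else where it is.

Things in the scene. Friction and masses are not known exactly. Their poses are not given: they have to be found in the camera images.
- owl: ceramic owl figurine, a flat-bodied block with rounded edges 62 mm wide (its y), 28 mm thick front to back (its x) and 50 mm high, with two small ear tufts up to 57 mm; width and thickness are the same all the way up. Origin: centre of its underside, z up. Weighs about 130 g. It starts upright in the holder, its underside 8 mm above the shelf
- cap: tall grey plastic umbrella tip cap, round, 88 mm high: foot 32 mm across up to 10 mm, narrowing to 25 mm at 32 mm and 22 mm at the top. Origin: centre of its underside, z up along its axis. Weighs about 30 g. It starts upright on the shelf, to the left or the right of the middle
- owl_2: the sample owl, same shape as owl, standing in the far compartment of one of the trays; to be left there
- cap_2: the sample tip cap, same shape as cap, standing in the far compartment of the other tray; to be left there
- tray_a: an open wooden tray with two compartments in a row, fixed to the shelf, identical to the other tray: outside 171 (x) x 88 (y) x 80 mm high, walls, divider and floor 5 mm thick. Each compartment is 78 x 78 mm inside and 75 mm deep. The far compartment (centre at +41.5 mm in x) is taken by a sample, either owl_2 or cap_2: which tray holds which changes. Origin: centre of the underside; x runs along the row, away from the robot, up to 0.2 rad askew. Moves between starts
- tray_b: an open wooden tray with two compartments in a row, fixed to the shelf, identical to the other tray: outside 171 (x) x 88 (y) x 80 mm high, walls, divider and floor 5 mm thick. Each compartment is 78 x 78 mm inside and 75 mm deep. The far compartment (centre at +41.5 mm in x) is taken by a sample, either owl_2 or cap_2: which tray holds which changes. Origin: centre of the underside; x runs along the row, away from the robot, up to 0.2 rad askew. Moves between starts
- tray_a_free (a point): centre of the floor of tray_a's empty near compartment, 5 mm above the shelf; axes as the tray
- tray_b_free (a point): centre of the floor of tray_b's empty near compartment, 5 mm above the shelf; axes as the tray
- holder: plywood holder fixed to the shelf: base 66 (x) x 50 (y) x 8 mm and two upright panels 12 mm thick, 42 mm long (y), their tops 64 mm above the shelf, 40 mm apart. The owl stands between the panels with its front and back covered to the full height of its body and 10 mm of each narrow end sticking out beyond them in y; lift it straight up. Origin: centre of the underside. Moves between starts
- doorstop: bystander: dark silicone door stop wedge 90 x 46 x 32 mm high, lying; origin near the centre of its underside. It swaps places with the tip cap from start to start. The shelf midway between it and the tip cap, in front of the holder, is clear
- pen: bystander: aluminium pen 128 mm long, 10 mm thick, lying beyond the holder; origin at the middle of its underside
- screw_box: bystander: wooden box 80 x 80 x 50 mm with a shut round screw-top lid up to 64 mm; origin at the centre of its underside
- mug: bystander: white mug 76 mm across, 85 mm high; origin at the centre of its underside
- tin: bystander: low round steel tin 54 mm across, 34 mm high; origin at the centre of its underside
- torch: bystander: small torch 115 mm long, 32 mm thick, lying; origin at the middle of its underside
Things that resemble listed ones, but are neither listed nor needed, are in the scene too. What is shaped like the tray_a but blue is not meant.

How it is judged:
By the outcome, as a careful person would: the job done as asked, in the order asked, and still so for the second after the job is handed in, with the robot touching nothing.
It also fails if it takes over 64 s, if anything falls off the work surface, if the arm or the gripper's body presses on something with over 40 N, if the wrist force passes 120 N, or if a joint passes its speed limit or range.

## Robot

A 6-joint arm with a two-finger parallel gripper is mounted at the origin on the work surface. World frame = base frame: x ahead of the robot, y to its left, z up, the work surface at z = 0. Lengths are in m, angles in rad, forces in N, time in s.
With the tool pointing down it reaches from about 0.3 to 0.825 m from the base axis. Payload 5.4 kg.
Tool frame: the origin (TCP) lies on the centre line of the jaws, within the pads' length; the fingertips stand 17 mm ahead of it and the grasp point (between the pads) lies 2 mm behind it; z points along the fingers, y is the line along which they close (so a half turn about z gives the same grasp; the last joint's range is limited). The gripper opens to 92 mm and grips with 3 to 60 N. Pads are 20 mm wide; open, the fingers measure 128 mm over their backs; the gripper's body (75 mm by 189 mm) begins 69 mm behind the grasp point.
Start: joints at [1.089, 0.158, 1.597, -0, 1.386, -0.21], TCP at [0.154, 0.554, 0.232] pointing down, gripper open.
Joint ranges: [-2.91, 2.91], [-0.94, 2.29], [0.18, 2.7], [-1.29, 4.43], [0.17, 2.64], [-3, 3]. Speed limits (rad/s): [2.57, 2.57, 3.14, 3.14, 3.14, 3.14].

## Interface

Orientations are given as a 3x3 rotation matrix whose columns are the frame's x, y, z axes.
In Python, from cell import observe, camera, finish_job gives the robot as it stands.
- The arm moves only by the tool jog_arm, never from a script. Its argument "steps" is a list of rows, each an object with "delta_pos": the shift along the world's x, y, z in mm, a list of three; "angular": the turn, a rotation vector about the world's x, y, z in rad, a list of three. A call has 1 to 20 rows; each row is the pose to reach, as a shift and turn from the pose commanded when the call began; what a row does not reach only later rows make up. A row lasts 1/10 s, in which the tool goes at most 50 mm and 8.59 degrees, less where a joint would pass 70% of its speed; a pose out of reach is approached as far as the arm can. A call with a gripper value outside its range is refused whole. "grip" is the opening, from 0 (shut) to 1 (fully open), set as the call begins (left out, the last holds). The fingers move at their own pace and stop on an object; "grip_force" is the grip in N (left out, the last holds). Time passes only in rows, so rows that repeat a pose let the fingers close. It gives the time, the measured TCP pose, the force, the opening and the grip force at its end, in the units of the state.
- observe(): the state, without advancing time (a new reading comes with each control period).
- camera(name): name is "scene" or "top" or "wrist"; returns a dict with "img" (420x560x3 uint8, blue, green, red), "fx", "fy", "cx", "cy" (pixels), "R" (3x3) and "t" (3): a world point X has camera coordinates R X + t. Camera axes: x right, y down, z forward; pixel columns grow to the right and rows downward; lengths in m; the calibration is good to about 2 mm. A picture is of the moment at which its call begins. There is no depth.
- finish_job(): hands the job in; it is judged then, once.
The state is a dict: "clock": time; "joints": joint angles; "joint_vel": joint speeds; "joint_efforts": joint torques, N m; "position": TCP position; "tool_rot": TCP orientation; "contact_force": force on the tool from outside, world axes, zero at the start; "ft_torque": the same for the moment, N m; "finger_gap": finger opening in m; "grip_force": force on a finger pad.
Only numpy, scipy, OpenCV 4.12 (cv2) and the standard library are available. Lean on these libraries where they do the work, as an engineer would, in place of code of your own. Each camera call takes 0.05 s, during which the arm holds its last target. There are 200 camera calls.

## Working session

There is one attempt and no reset: what is moved stays moved. The work goes in short steps, Python scripts to look and compute and a tool call to move; the robot and the scene stay as the last step left them, time stands still between calls to the robot, and variables do not carry over. Pictures are saved under pics/ and viewed, at most 10 in all, crops included, and the job is handed in when it is done.

Besides the shell and the picture viewer there is one more tool, called after ">>>" in YAML: its name, and indented under it one key for each argument. jog_arm: Moves the arm, as the interface text tells. Its arguments: {"type":"object","properties":{"steps":{"type":"array","items":{"type":"object","properties":{"delta_pos":{"type":"array","items":{"type":"number"}},"angular":{"type":"array","items":{"type":"number"}}}}},"grip":{"type":"number"},"grip_force":{"type":"number"}},"required":["steps"]}

```bash
mkdir -p pics
cat > h.py <<'E'
import numpy as np, cv2
from cell import observe, camera, finish_job
def snap(name,fn):
    c=camera(name); cv2.imwrite('pics/'+fn+'.png',c['img']); np.savez('pics/'+fn+'.npz',**c); return c
def ray(c,u,v,z):
    R=np.array(c['R']);t=np.array(c['t'])
    d=R.T@np.array([(u-c['cx'])/c['fx'],(v-c['cy'])/c['fy'],1]); o=-R.T@t
    return o+d*(z-o[2])/d[2]
def proj(c,X):
    p=np.array(c['R'])@np.array(X)+np.array(c['t']); return np.array([c['fx']*p[0]/p[2]+c['cx'],c['fy']*p[1]/p[2]+c['cy']])
def load(fn): return dict(np.load('pics/'+fn+'.npz'))
E
python3 - <<'E'
from h import *
for n in('top','scene'):
    c=snap(n,n+'0'); print(n,c['fx'],c['cx'],c['cy'],-np.array(c['R']).T@c['t'])
    print(np.round(c['R'],3))
s=observe();print(s['clock'],s['position'],np.round(s['tool_rot'],3))
E
```

```text
top 461.4433971219116 279.23930620365087 208.3749795490179 [ 0.26235783 -0.03103751  1.25381379]
[[ 0.027 -1.     0.011]
 [-0.983 -0.028 -0.183]
 [ 0.183 -0.006 -0.983]]
scene 434.1815532142606 278.6923782741137 216.33697493196564 [ 0.78778309 -0.64763458  0.88729788]
[[ 0.91   0.414 -0.013]
 [ 0.317 -0.715 -0.623]
 [-0.267  0.562 -0.782]]
0.1 [0.15414011 0.55341856 0.23074988] [[-0.963  0.268 -0.001]
 [ 0.268  0.963 -0.001]
 [ 0.    -0.002 -1.   ]]
```

View pics/top0.png

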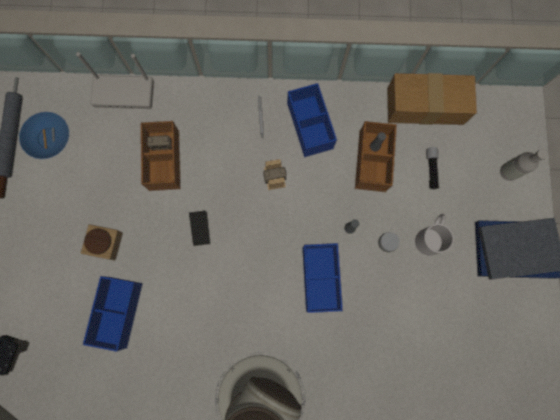

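View pics/scene0.png

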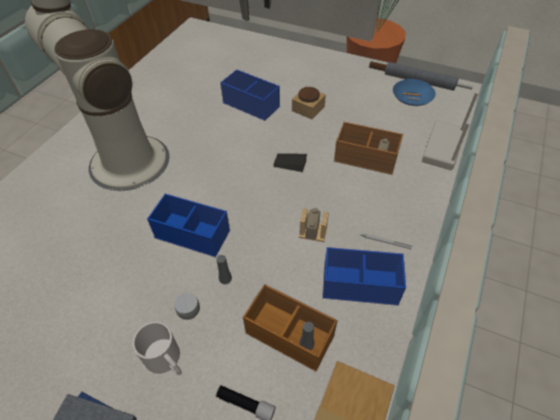

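The top view shows brown trays at (160,155), holding an owl, and (376,157), holding a cap. The holder with the owl is at (275,174), the loose cap at (352,227), and the door stop at (200,228). The three blue trays at (312,120), (322,278) and (113,313) are look-alikes, so the brown wooden ones are meant. I'll confirm with one enlarged crop.

Run:
```python
from h import *
c=load('top0'); im=c['img']
im=cv2.convertScaleAbs(im,alpha=1.8)
a=cv2.resize(im[110:200,130:210],None,fx=5,fy=5,interpolation=2)[:, :400]
b=cv2.resize(im[110:200,350:430],None,fx=5,fy=5,interpolation=2)
top=np.hstack([a,b])[:450]
m=cv2.resize(im[110:200,130:210],(264,297),interpolation=2)
# layout: three 4x..: left tray, holder, right tray+cap
A=cv2.resize(im[115:195,135:185],None,fx=5,fy=5,interpolation=2)
B=cv2.resize(im[150:200,250:300],None,fx=5,fy=5,interpolation=2)
C=cv2.resize(im[115:195,350:400],None,fx=5,fy=5,interpolation=2)
D=cv2.resize(im[205:235,330:380],None,fx=5,fy=5,interpolation=2)
cv2.imwrite('pics/crop1.png',np.hstack([A,np.vstack([B,D]),C]))
```

```text
(no output)
```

View pics/crop1.png

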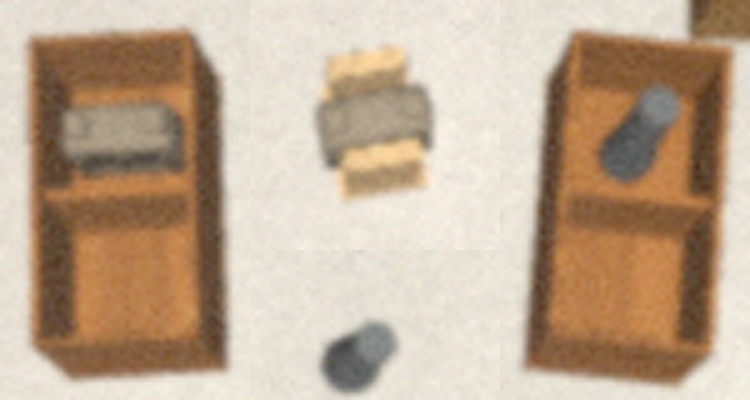

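The crop confirms them. The left brown tray holds the sample owl, its near compartment empty, and the right brown tray holds the sample cap, its near compartment also empty. The owl sits between the plywood panels, and the loose cap has its top at about (355.6,223).

Run:
```python
from h import *
c=load('top0')
def P(x,y,ox,oy,z): return ray(c,ox+x/5-.4,oy+y/5-.4,z)[:2]
def tray(q,o):
    w=[P(*p,*o,.08) for p in q]; w=np.array(w); m=w.mean(0)
    print('corners',np.round(w,3).tolist(),'sizes',[round(float(np.linalg.norm(w[i]-w[(i+1)%4])),3) for i in range(4)])
    ax=(w[0]+w[1]-w[2]-w[3]); yaw=np.arctan2(ax[1],ax[0]); f=m-.0415*np.array([np.cos(yaw),np.sin(yaw)])
    print('centre',m,'yaw',yaw,'free',f)
tray([(30,38),(190,32),(197,340),(33,348)],(135,115))
tray([(73,32),(230,45),(212,348),(58,338)],(350,115))
print('holder far',[P(x-250,y,250,150,.064) for x,y in((327,55),(405,45))],'near front base',[P(x-250,y,250,150,0) for x,y in((343,198),(428,187))])
print('owl ends',[P(x-250,y,250,150,.058) for x,y in((319,123),(431,110))])
print('cap top',P(128,90,330,205,.088),'base',P(100,122,330,205,.005))
print('doorstop',ray(c,200,228,.03))
print(proj(c,observe()['position']))
```

```text
corners [[0.704, 0.338], [0.71, 0.253], [0.541, 0.238], [0.534, 0.323]] sizes [0.085, 0.17, 0.085, 0.17]
centre [0.62246771 0.28813684] yaw 0.09044920447159295 free [0.58113735 0.28438831]
corners [[0.726, -0.26], [0.721, -0.344], [0.554, -0.332], [0.557, -0.251]] sizes [0.085, 0.168, 0.081, 0.17]
centre [ 0.6394633  -0.29682165] yaw -0.06441624634196186 free [ 0.59804937 -0.29415022]
holder far [array([0.61249505, 0.0032716 ]), array([ 0.61929745, -0.03827098])] near front base [array([ 0.54904853, -0.0064642 ]), array([ 0.55672227, -0.05363832])]
owl ends [array([0.57646982, 0.00649476]), array([ 0.58542072, -0.05316554])]
cap top [ 0.44785442 -0.2334909 ] base [ 0.44291407 -0.23250767]
doorstop [0.43065465 0.17171463 0.03      ]
[ -1.81266222 338.32146417]
```

>>> jog_arm:
  steps:
    - {"delta_pos":[427,-577,0],"angular":[0,0,0.42]}
    - {"delta_pos":[427,-577,0],"angular":[0,0,0.42]}
    - {"delta_pos":[427,-577,0],"angular":[0,0,0.42]}
    - {"delta_pos":[427,-577,0],"angular":[0,0,0.42]}
    - {"delta_pos":[427,-577,0],"angular":[0,0,0.42]}
    - {"delta_pos":[427,-577,0],"angular":[0,0,0.42]}
    - {"delta_pos":[427,-577,0],"angular":[0,0,0.42]}
    - {"delta_pos":[427,-577,0],"angular":[0,0,0.42]}
    - {"delta_pos":[427,-577,0],"angular":[0,0,0.42]}
    - {"delta_pos":[427,-577,0],"angular":[0,0,0.42]}
    - {"delta_pos":[427,-577,0],"angular":[0,0,0.42]}
    - {"delta_pos":[427,-577,0],"angular":[0,0,0.42]}
    - {"delta_pos":[427,-577,0],"angular":[0,0,0.42]}
    - {"delta_pos":[427,-577,0],"angular":[0,0,0.42]}
    - {"delta_pos":[427,-577,0],"angular":[0,0,0.42]}
    - {"delta_pos":[427,-577,0],"angular":[0,0,0.42]}
    - {"delta_pos":[427,-577,0],"angular":[0,0,0.42]}
    - {"delta_pos":[427,-577,0],"angular":[0,0,0.42]}
    - {"delta_pos":[427,-577,0],"angular":[0,0,0.42]}
    - {"delta_pos":[427,-577,0],"angular":[0,0,0.42]}
  grip: 1

```text
clock: 2.1
position: [0.581, -0.0221, 0.2318]
tool_rot: [[-0.989, -0.149, 0.0], [-0.149, 0.989, 0.0], [-0.0, 0.0, -1.0]]
contact_force: [0.2, 0.2, -0.4]
finger_gap: 0.0919
grip_force: 0.0
```

Run:
```python
from h import *
s=observe();print(s['clock'],s['position'],np.round(s['tool_rot'],3).tolist(),np.round(s['joints'],2))
c=snap('wrist','w1');print(-np.array(c['R']).T@c['t'],np.round(c['R'],2).tolist(),c['fx'])
```

```text
2.1 [ 0.58098276 -0.02207032  0.2317706 ] [[-0.989, -0.149, 0.0], [-0.149, 0.989, 0.0], [-0.0, 0.0, -1.0]] [-0.25  0.17  1.58  0.    1.39 -1.97]
[ 0.50136871 -0.03426677  0.38554938] [[-0.15, 0.99, -0.0], [0.95, 0.14, 0.29], [0.28, 0.04, -0.96]] 295.27365931309373
```

View pics/w1.png

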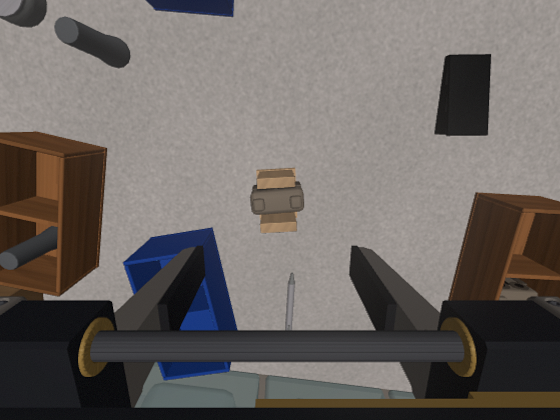

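The wrist view shows the owl between the panels at about (277,198), ends near x=251 and x=304, slightly turned from the tool. I'll enlarge it.

Run:
```python
from h import *
c=load('w1'); cv2.imwrite('pics/crop2.png',cv2.resize(c['img'][160:240,230:325],None,fx=7,fy=7,interpolation=2))
```

```text
(no output)
```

View pics/crop2.png

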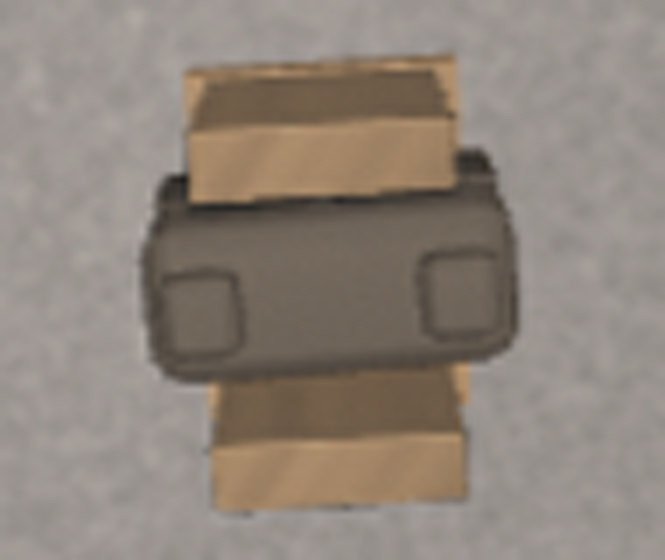

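Run:
```python
from h import *
c=load('w1'); f=lambda x,y,z: ray(c,230+x/7-.43,160+y/7-.43,z)[:2]
for n,a,b,z in(('ends',(145,300),(515,278),.055),('ears',(203,313),(460,293),.065),('front',(190,210),(490,193),.057),('back',(180,378),(500,353),.057),('nearpanel far edge bottom',(190,205),(455,187),.064),('farpanel top far',(215,512),(467,497),.064)):
    p,q=f(*a,z),f(*b,z); d=q-p; print(n,p,q,'len',np.linalg.norm(d),'mid',(p+q)/2,'yaw',np.arctan2(-d[0],d[1]))
```

```text
ends [ 0.58951702 -0.05231229] [0.57668975 0.00736777] len 0.06104300018433441 mid [ 0.58310338 -0.02247226] yaw 0.21171295573541832
ears [ 0.58758838 -0.04230907] [ 0.57815541 -0.00214741] len 0.04125457095599343 mid [ 0.5828719  -0.02222824] yaw 0.2306934593979268
front [ 0.57297891 -0.04686772] [0.56294457 0.00065797] len 0.04857343626186068 mid [ 0.56796174 -0.02310488] yaw 0.20807901843040916
back [ 0.6013506  -0.04480811] [0.58914787 0.00689444] len 0.053123060660965844 mid [ 0.59524923 -0.01895683] yaw 0.23177644762155938
nearpanel far edge bottom [ 0.57065401 -0.04670436] [ 0.56151291 -0.00571378] len 0.04199746727203173 mid [ 0.56608346 -0.02620907] yaw 0.21941461295580272
farpanel top far [ 0.62128584 -0.03587326] [0.61242975 0.00490264] len 0.04172653990863156 mid [ 0.61685779 -0.01548531] yaw 0.2138676487106574
```

>>> jog_arm:
  steps:
    - {"delta_pos":[3,0,-40],"angular":[0,0,0.07]}
    - {"delta_pos":[3,0,-80],"angular":[0,0,0.07]}
    - {"delta_pos":[3,0,-120],"angular":[0,0,0.07]}
    - {"delta_pos":[3,0,-150],"angular":[0,0,0.07]}
    - {"delta_pos":[3,0,-170],"angular":[0,0,0.07]}
    - {"delta_pos":[3,0,-185],"angular":[0,0,0.07]}
    - {"delta_pos":[3,0,-195],"angular":[0,0,0.07]}
    - {"delta_pos":[3,0,-195],"angular":[0,0,0.07]}
    - {"delta_pos":[3,0,-195],"angular":[0,0,0.07]}

```text
clock: 3.05
position: [0.5851, -0.0232, 0.0376]
tool_rot: [[-0.976, -0.217, 0.002], [-0.217, 0.976, -0.0], [-0.001, -0.001, -1.0]]
contact_force: [0.5, -0.0, -0.9]
finger_gap: 0.092
grip_force: 0.0
```

>>> jog_arm:
  steps:
    - {"delta_pos":[0,0,0]}
    - {"delta_pos":[0,0,0]}
    - {"delta_pos":[0,0,0]}
    - {"delta_pos":[0,0,0]}
    - {"delta_pos":[0,0,0]}
    - {"delta_pos":[0,0,0]}
    - {"delta_pos":[0,0,0]}
    - {"delta_pos":[0,0,0]}
  grip: 0.6
  grip_force: 15

```text
validation failed for argument at $.st...
```

>>> jog_arm:
  steps:
    - {"delta_pos":[0,0,0],"angular":[0,0,0]}
    - {"delta_pos":[0,0,0],"angular":[0,0,0]}
    - {"delta_pos":[0,0,0],"angular":[0,0,0]}
    - {"delta_pos":[0,0,0],"angular":[0,0,0]}
    - {"delta_pos":[0,0,0],"angular":[0,0,0]}
    - {"delta_pos":[0,0,0],"angular":[0,0,0]}
    - {"delta_pos":[0,0,0],"angular":[0,0,0]}
    - {"delta_pos":[0,0,0],"angular":[0,0,0]}
  grip: 0.6
  grip_force: 15

```text
clock: 3.85
position: [0.5846, -0.0231, 0.037]
tool_rot: [[-0.976, -0.216, 0.0], [-0.216, 0.976, 0.0], [-0.0, -0.0, -1.0]]
contact_force: [-2.0, 2.2, 4.5]
finger_gap: 0.0618
grip_force: 15.0
```

>>> jog_arm:
  steps:
    - {"delta_pos":[0,0,8],"angular":[0,0,0]}
    - {"delta_pos":[0,0,20],"angular":[0,0,0]}
    - {"delta_pos":[0,0,35],"angular":[0,0,0]}
    - {"delta_pos":[0,0,55],"angular":[0,0,0]}
    - {"delta_pos":[0,0,75],"angular":[0,0,0]}
    - {"delta_pos":[0,0,95],"angular":[0,0,0]}
    - {"delta_pos":[0,0,100],"angular":[0,0,0]}
    - {"delta_pos":[0,0,100],"angular":[0,0,0]}
    - {"delta_pos":[0,0,100],"angular":[0,0,0]}
  grip: 0.5

```text
clock: 4.75
position: [0.5838, -0.023, 0.1359]
tool_rot: [[-0.976, -0.216, -0.001], [-0.216, 0.976, 0.0], [0.001, 0.001, -1.0]]
contact_force: [0.9, 0.5, -1.4]
finger_gap: 0.062
grip_force: 15.0
```

>>> jog_arm:
  steps:
    - {"delta_pos":[-30,-2,0],"angular":[0,0,-0.05]}
    - {"delta_pos":[-60,-4,0],"angular":[0,0,-0.1]}
    - {"delta_pos":[-90,-6,0],"angular":[0,0,-0.15]}
    - {"delta_pos":[-120,-7,0],"angular":[0,0,-0.22]}
    - {"delta_pos":[-144,-7,0],"angular":[0,0,-0.22]}
    - {"delta_pos":[-144,-7,0],"angular":[0,0,-0.22]}
    - {"delta_pos":[-144,-7,-30],"angular":[0,0,-0.22]}
    - {"delta_pos":[-144,-7,-60],"angular":[0,0,-0.22]}
    - {"delta_pos":[-144,-7,-80],"angular":[0,0,-0.22]}
    - {"delta_pos":[-144,-7,-95],"angular":[0,0,-0.22]}
    - {"delta_pos":[-144,-7,-100],"angular":[0,0,-0.22]}
    - {"delta_pos":[-144,-7,-100],"angular":[0,0,-0.22]}
    - {"delta_pos":[-144,-7,-100],"angular":[0,0,-0.22]}

```text
clock: 6.05
position: [0.4411, -0.0303, 0.0371]
tool_rot: [[-1.0, 0.002, 0.001], [0.002, 1.0, -0.0], [-0.001, -0.0, -1.0]]
contact_force: [0.3, 0.1, -1.6]
finger_gap: 0.0619
grip_force: 15.0
```

>>> jog_arm:
  steps:
    - {"delta_pos":[0,0,-1],"angular":[0,0,0]}
    - {"delta_pos":[0,0,-2],"angular":[0,0,0]}
    - {"delta_pos":[0,0,-3],"angular":[0,0,0]}
    - {"delta_pos":[0,0,-4],"angular":[0,0,0]}
    - {"delta_pos":[0,0,-5],"angular":[0,0,0]}
    - {"delta_pos":[0,0,-6],"angular":[0,0,0]}
    - {"delta_pos":[0,0,-7],"angular":[0,0,0]}
    - {"delta_pos":[0,0,-7.5],"angular":[0,0,0]}
    - {"delta_pos":[0,0,-7.5],"angular":[0,0,0]}

```text
clock: 6.95
position: [0.4404, -0.0301, 0.029]
tool_rot: [[-1.0, 0.002, -0.0], [0.002, 1.0, 0.0], [0.0, 0.0, -1.0]]
contact_force: [0.3, 0.3, -1.1]
finger_gap: 0.0619
grip_force: 15.0
```

>>> jog_arm:
  steps:
    - {"delta_pos":[0,0,-0.4],"angular":[0,0,0]}
    - {"delta_pos":[0,0,-0.8],"angular":[0,0,0]}
    - {"delta_pos":[0,0,-0.8],"angular":[0,0,0]}

```text
clock: 7.25
position: [0.4405, -0.0301, 0.029]
tool_rot: [[-1.0, 0.002, -0.0], [0.002, 1.0, 0.0], [0.0, 0.0, -1.0]]
contact_force: [-3.0, 0.7, 6.2]
finger_gap: 0.0619
grip_force: 15.0
```

>>> jog_arm:
  steps:
    - {"delta_pos":[0,0,0.5],"angular":[0,0,0]}
    - {"delta_pos":[0,0,0.5],"angular":[0,0,0]}
    - {"delta_pos":[0,0,0.5],"angular":[0,0,0]}
    - {"delta_pos":[0,0,0.5],"angular":[0,0,0]}
    - {"delta_pos":[0,0,0.5],"angular":[0,0,0]}
    - {"delta_pos":[0,0,0.5],"angular":[0,0,0]}
  grip: 1

```text
clock: 7.85
position: [0.4404, -0.0301, 0.0287]
tool_rot: [[-1.0, 0.002, -0.0], [0.002, 1.0, 0.0], [0.0, 0.0, -1.0]]
contact_force: [0.5, 0.2, 0.4]
finger_gap: 0.0919
grip_force: 0.0
```

>>> jog_arm:
  steps:
    - {"delta_pos":[0,0,20],"angular":[0,0,0]}
    - {"delta_pos":[0,0,50],"angular":[0,0,0]}
    - {"delta_pos":[0,0,90],"angular":[0,0,0]}
    - {"delta_pos":[0,0,100],"angular":[0,0,-0.14]}
    - {"delta_pos":[0,0,100],"angular":[0,0,-0.28]}
    - {"delta_pos":[0,0,100],"angular":[0,0,-0.42]}
    - {"delta_pos":[0,0,100],"angular":[0,0,-0.56]}
    - {"delta_pos":[0,0,100],"angular":[0,0,-0.7]}
    - {"delta_pos":[0,0,100],"angular":[0,0,-0.84]}
    - {"delta_pos":[0,0,100],"angular":[0,0,-0.98]}
    - {"delta_pos":[0,0,100],"angular":[0,0,-1.12]}
    - {"delta_pos":[0,0,100],"angular":[0,0,-1.26]}
    - {"delta_pos":[0,0,100],"angular":[0,0,-1.4]}
    - {"delta_pos":[0,0,100],"angular":[0,0,-1.5]}
    - {"delta_pos":[0,0,100],"angular":[0,0,-1.57]}
    - {"delta_pos":[0,0,100],"angular":[0,0,-1.57]}
    - {"delta_pos":[0,0,100],"angular":[0,0,-1.57]}

```text
clock: 9.55
position: [0.4403, -0.0301, 0.1287]
tool_rot: [[-0.001, 1.0, -0.0], [1.0, 0.001, 0.0], [0.0, -0.0, -1.0]]
contact_force: [-0.4, 0.0, -0.0]
finger_gap: 0.0918
grip_force: 0.0
```

Run:
```python
from h import *
c=snap('wrist','w2'); t=snap('top','t2'); s=observe(); p=s['position']; print(np.round(s['joints'],2))
u,v=proj(c,[.4405,-.0301,.05]); print(u,v)
u,v=int(u),int(v); a=cv2.resize(c['img'],(400,300)); b=cv2.resize(c['img'][max(0,v-60):v+60,max(0,u-80):u+80],(400,300),interpolation=2)
cv2.imwrite('pics/v2.png',np.hstack([a,b])); print(max(0,u-80),max(0,v-60))
```

```text
[-0.34 -0.09  2.06 -0.    1.17 -0.34]
276.29496119707375 227.1494321623551
196 167
```

View pics/v2.png

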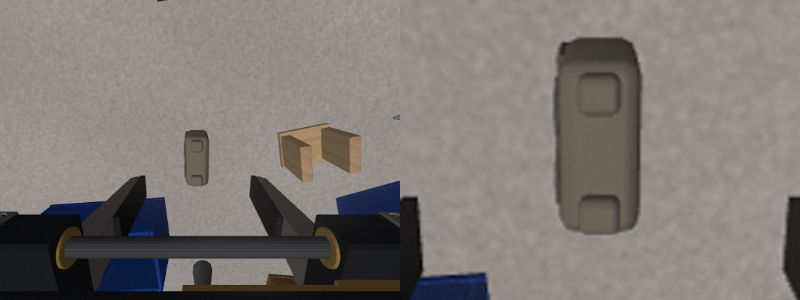

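The owl stands upright and in line with the tool, at about (275,229) in the wrist picture, so I can take it by front and back.

>>> jog_arm:
  steps:
    - {"delta_pos":[0,0,-25],"angular":[0,0,0]}
    - {"delta_pos":[0,0,-50],"angular":[0,0,0]}
    - {"delta_pos":[0,0,-75],"angular":[0,0,0]}
    - {"delta_pos":[0,0,-90],"angular":[0,0,0]}
    - {"delta_pos":[0,0,-96],"angular":[0,0,0]}
    - {"delta_pos":[0,0,-96],"angular":[0,0,0]}
    - {"delta_pos":[0,0,-96],"angular":[0,0,0]}

```text
clock: 10.35
position: [0.4411, -0.0304, 0.0336]
tool_rot: [[0.001, 1.0, 0.001], [1.0, -0.001, -0.0], [-0.0, 0.001, -1.0]]
contact_force: [0.7, 0.7, 0.3]
finger_gap: 0.092
grip_force: 0.0
```

>>> jog_arm:
  steps:
    - {"delta_pos":[0,0,0],"angular":[0,0,0]}
    - {"delta_pos":[0,0,0],"angular":[0,0,0]}
    - {"delta_pos":[0,0,0],"angular":[0,0,0]}
    - {"delta_pos":[0,0,0],"angular":[0,0,0]}
    - {"delta_pos":[0,0,0],"angular":[0,0,0]}
    - {"delta_pos":[0,0,0],"angular":[0,0,0]}
    - {"delta_pos":[0,0,0],"angular":[0,0,0]}
    - {"delta_pos":[0,0,0],"angular":[0,0,0]}
    - {"delta_pos":[0,0,0],"angular":[0,0,0]}
    - {"delta_pos":[0,0,0],"angular":[0,0,0]}
    - {"delta_pos":[0,0,0],"angular":[0,0,0]}
    - {"delta_pos":[0,0,0],"angular":[0,0,0]}
  grip: 0.22
  grip_force: 15

```text
clock: 11.55
position: [0.4403, -0.0301, 0.0328]
tool_rot: [[0.001, 1.0, -0.0], [1.0, -0.001, 0.0], [0.0, -0.0, -1.0]]
contact_force: [-0.9, 0.7, 1.5]
finger_gap: 0.0282
grip_force: 15.0
```

>>> jog_arm:
  steps:
    - {"delta_pos":[0,0,5],"angular":[0,0,0]}
    - {"delta_pos":[0,0,20],"angular":[0,0,0]}
    - {"delta_pos":[0,0,45],"angular":[0,0,0]}
    - {"delta_pos":[0,0,75],"angular":[0,0,0]}
    - {"delta_pos":[0,0,105],"angular":[0,0,0]}
    - {"delta_pos":[0,0,130],"angular":[0,0,0]}
    - {"delta_pos":[0,0,140],"angular":[0,0,0]}
    - {"delta_pos":[0,0,140],"angular":[0,0,0]}
    - {"delta_pos":[0,0,140],"angular":[0,0,0]}

```text
clock: 12.45
position: [0.4397, -0.0299, 0.1716]
tool_rot: [[0.001, 1.0, -0.002], [1.0, -0.001, 0.001], [0.001, -0.002, -1.0]]
contact_force: [-0.0, 1.8, -1.9]
finger_gap: 0.0278
grip_force: 15.0
```

>>> jog_arm:
  steps:
    - {"delta_pos":[13,30,0],"angular":[0,0,0.02]}
    - {"delta_pos":[27,60,0],"angular":[0,0,0.04]}
    - {"delta_pos":[45,100,0],"angular":[0,0,0.06]}
    - {"delta_pos":[63,140,0],"angular":[0,0,0.09]}
    - {"delta_pos":[81,180,0],"angular":[0,0,0.09]}
    - {"delta_pos":[99,220,0],"angular":[0,0,0.09]}
    - {"delta_pos":[117,260,0],"angular":[0,0,0.09]}
    - {"delta_pos":[130,290,0],"angular":[0,0,0.09]}
    - {"delta_pos":[141,314,0],"angular":[0,0,0.09]}
    - {"delta_pos":[141,314,0],"angular":[0,0,0.09]}
    - {"delta_pos":[141,314,0],"angular":[0,0,0.09]}
    - {"delta_pos":[141,314,0],"angular":[0,0,0.09]}

```text
clock: 13.65
position: [0.5805, 0.2828, 0.1714]
tool_rot: [[-0.088, 0.996, -0.002], [0.996, 0.088, -0.001], [-0.001, -0.003, -1.0]]
contact_force: [-0.6, 0.5, -1.3]
finger_gap: 0.0282
grip_force: 15.0
```

Run:
```python
from h import *
s=observe();print(s['clock'],s['position'])
c=snap('wrist','w3')
yaw=.09; m=np.array([.6225,.2881]); A=np.array([[np.cos(yaw),-np.sin(yaw)],[np.sin(yaw),np.cos(yaw)]])
im=c['img'].copy()
for x,y in((-85.5,44),(-85.5,-44),(85.5,44),(85.5,-44),(-80.5,39),(-80.5,-39),(-2.5,39),(-2.5,-39)):
    p=proj(c,[*(m+A@np.array([x,y])/1000),.08]); print(x,y,np.round(p,1)); cv2.circle(im,tuple(int(round(q)) for q in p),1,(0,255,0),-1)
cv2.imwrite('pics/v3.png',cv2.resize(im,(784,588),interpolation=2))
```

```text
13.65 [0.58054445 0.2827851  0.17141081]
-85.5 44 [224.2 170.2]
-85.5 -44 [229.3 266.4]
85.5 44 [430.5 170. ]
85.5 -44 [416.2 266.3]
-80.5 39 [230.5 176.2]
-80.5 -39 [234.5 261.4]
-2.5 39 [324.  176.1]
-2.5 -39 [320.2 261.4]
```

View pics/v3.png

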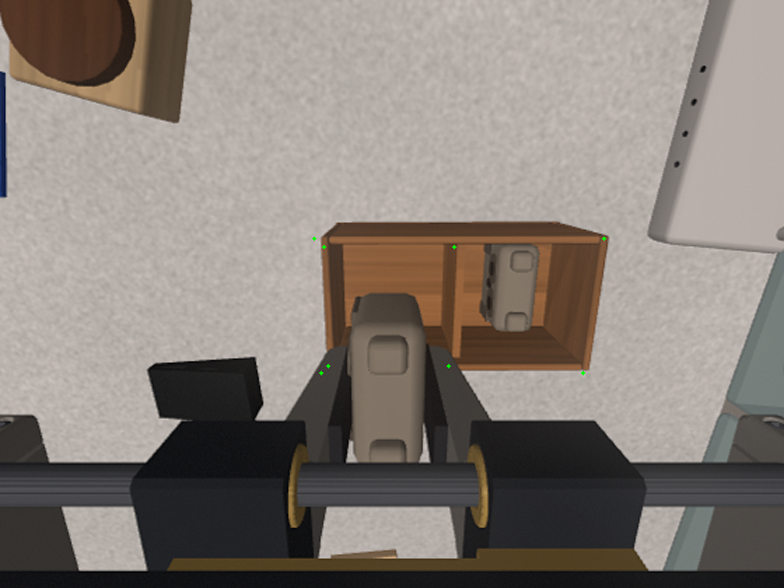

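The picture shows the owl held upright above the tray. The rim's far edges sit about 4–8 px right of prediction (left-top (322,240), right-top (607,238)). I'll check the rim edges numerically.

Run:
```python
from h import *
c=load('w3'); g=cv2.GaussianBlur(c['img'],(1,5),0).mean(2) if 0 else c['img'].mean(2)
for v in(185,195,205): print(v,'L',g[v-1:v+2,226:250].mean(0).astype(int).tolist(),'D',g[v-1:v+2,308:336].mean(0).astype(int).tolist(),'R',g[v-1:v+2,412:438].mean(0).astype(int).tolist())
for u in(380,): print('col',g[155:182,u-1:u+2].mean(1).astype(int).tolist(),g[250:275,u-1:u+2].mean(1).astype(int).tolist())
```

```text
185 L [181, 180, 181, 154, 106, 90, 91, 89, 75, 58, 53, 56, 55, 55, 55, 56, 56, 54, 52, 90, 103, 102, 103, 102] D [98, 98, 98, 98, 98, 98, 98, 100, 88, 72, 70, 65, 64, 66, 65, 66, 67, 66, 93, 101, 100, 100, 100, 100, 99, 98, 98, 98] R [66, 66, 68, 66, 67, 66, 68, 68, 68, 70, 70, 68, 68, 67, 67, 82, 90, 92, 90, 80, 126, 170, 175, 172, 171, 172]
195 L [173, 174, 175, 180, 131, 92, 90, 91, 82, 64, 54, 54, 54, 53, 53, 55, 56, 53, 52, 69, 93, 99, 97, 97] D [96, 97, 97, 97, 97, 98, 98, 99, 77, 68, 67, 63, 63, 64, 64, 65, 65, 79, 101, 105, 105, 105, 105, 101, 98, 98, 98, 98] R [66, 67, 65, 66, 66, 67, 68, 70, 70, 69, 68, 67, 66, 72, 86, 91, 90, 87, 77, 161, 177, 173, 170, 173, 176, 176]
205 L [177, 180, 183, 186, 157, 106, 89, 90, 88, 75, 56, 52, 55, 54, 53, 52, 55, 54, 52, 59, 91, 98, 98, 98] D [92, 92, 92, 92, 92, 92, 93, 88, 72, 69, 64, 62, 64, 62, 63, 64, 64, 91, 104, 104, 104, 104, 102, 94, 91, 91, 91, 91] R [66, 64, 65, 65, 70, 69, 70, 69, 68, 67, 67, 65, 79, 88, 91, 88, 83, 123, 165, 174, 173, 173, 173, 175, 173, 170]
col [169, 170, 166, 108, 65, 58, 59, 58, 61, 62, 63, 62, 61, 71, 97, 102, 101, 99, 83, 75, 81, 90, 103, 105, 107, 101, 96] [60, 61, 60, 59, 58, 58, 61, 60, 58, 60, 84, 97, 101, 97, 121, 182, 184, 185, 181, 177, 175, 173, 173, 174, 176]
```

>>> jog_arm:
  steps:
    - {"delta_pos":[3,2,0],"angular":[0,0,0]}
    - {"delta_pos":[3,2,-15],"angular":[0,0,0]}
    - {"delta_pos":[3,2,-30],"angular":[0,0,0]}
    - {"delta_pos":[3,2,-45],"angular":[0,0,0]}
    - {"delta_pos":[3,2,-60],"angular":[0,0,0]}
    - {"delta_pos":[3,2,-75],"angular":[0,0,0]}
    - {"delta_pos":[3,2,-90],"angular":[0,0,0]}
    - {"delta_pos":[3,2,-105],"angular":[0,0,0]}
    - {"delta_pos":[3,2,-115],"angular":[0,0,0]}
    - {"delta_pos":[3,2,-122],"angular":[0,0,0]}
    - {"delta_pos":[3,2,-125],"angular":[0,0,0]}
    - {"delta_pos":[3,2,-125],"angular":[0,0,0]}
    - {"delta_pos":[3,2,-125],"angular":[0,0,0]}

```text
clock: 15.0
position: [0.5849, 0.286, 0.0485]
tool_rot: [[-0.089, 0.996, 0.001], [0.996, 0.089, 0.0], [0.0, 0.001, -1.0]]
contact_force: [0.1, 0.0, -0.4]
finger_gap: 0.0279
grip_force: 15.0
```

>>> jog_arm:
  steps:
    - {"delta_pos":[0,0,-1],"angular":[0,0,0]}
    - {"delta_pos":[0,0,-2],"angular":[0,0,0]}
    - {"delta_pos":[0,0,-3],"angular":[0,0,0]}
    - {"delta_pos":[0,0,-4],"angular":[0,0,0]}
    - {"delta_pos":[0,0,-5],"angular":[0,0,0]}
    - {"delta_pos":[0,0,-6],"angular":[0,0,0]}
    - {"delta_pos":[0,0,-7],"angular":[0,0,0]}
    - {"delta_pos":[0,0,-8],"angular":[0,0,0]}
    - {"delta_pos":[0,0,-8],"angular":[0,0,0]}
    - {"delta_pos":[0,0,-8],"angular":[0,0,0]}

```text
clock: 16.0
position: [0.5844, 0.2859, 0.0398]
tool_rot: [[-0.089, 0.996, -0.0], [0.996, 0.089, -0.0], [0.0, -0.0, -1.0]]
contact_force: [0.7, 0.7, -1.7]
finger_gap: 0.0279
grip_force: 15.0
```

>>> jog_arm:
  steps:
    - {"delta_pos":[0,0,-0.5],"angular":[0,0,0]}
    - {"delta_pos":[0,0,-1],"angular":[0,0,0]}
    - {"delta_pos":[0,0,-1.5],"angular":[0,0,0]}
    - {"delta_pos":[0,0,-1.8],"angular":[0,0,0]}
    - {"delta_pos":[0,0,-1.8],"angular":[0,0,0]}

```text
clock: 16.5
position: [0.5843, 0.2859, 0.0379]
tool_rot: [[-0.089, 0.996, -0.0], [0.996, 0.089, -0.0], [-0.0, -0.0, -1.0]]
contact_force: [0.4, -0.6, -1.2]
finger_gap: 0.0279
grip_force: 15.0
```

>>> jog_arm:
  steps:
    - {"delta_pos":[0,0,-0.4],"angular":[0,0,0]}
    - {"delta_pos":[0,0,-0.8],"angular":[0,0,0]}
    - {"delta_pos":[0,0,-0.8],"angular":[0,0,0]}

```text
clock: 16.8
position: [0.5845, 0.2859, 0.0378]
tool_rot: [[-0.089, 0.996, 0.0], [0.996, 0.089, -0.0], [-0.0, 0.0, -1.0]]
contact_force: [-2.4, -0.7, 4.2]
finger_gap: 0.028
grip_force: 15.0
```

>>> jog_arm:
  steps:
    - {"delta_pos":[0,0,0.5],"angular":[0,0,0]}
    - {"delta_pos":[0,0,0.5],"angular":[0,0,0]}
    - {"delta_pos":[0,0,0.5],"angular":[0,0,0]}
    - {"delta_pos":[0,0,0.5],"angular":[0,0,0]}
  grip: 0.39

```text
clock: 17.2
position: [0.5844, 0.2859, 0.0376]
tool_rot: [[-0.089, 0.996, 0.0], [0.996, 0.089, 0.0], [0.0, 0.0, -1.0]]
contact_force: [0.7, -0.3, -0.7]
finger_gap: 0.0359
grip_force: 0.0
```

>>> jog_arm:
  steps:
    - {"delta_pos":[0,0,10],"angular":[0,0,0]}
    - {"delta_pos":[0,0,25],"angular":[0,0,0]}
    - {"delta_pos":[0,0,50],"angular":[0,0,0]}
    - {"delta_pos":[0,0,80],"angular":[0,0,0]}
    - {"delta_pos":[0,0,120],"angular":[0,0,0]}
    - {"delta_pos":[0,0,165],"angular":[0,0,0]}
    - {"delta_pos":[0,0,172],"angular":[0,0,0]}
    - {"delta_pos":[0,0,172],"angular":[0,0,0]}
    - {"delta_pos":[0,0,172],"angular":[0,0,0]}

```text
clock: 18.1
position: [0.5837, 0.2857, 0.2089]
tool_rot: [[-0.089, 0.996, -0.001], [0.996, 0.089, -0.0], [-0.0, -0.002, -1.0]]
contact_force: [-0.0, -0.4, -1.1]
finger_gap: 0.0356
grip_force: 0.0
```

>>> jog_arm:
  steps:
    - {"delta_pos":[-10,-40,0],"angular":[0,0,-0.05]}
    - {"delta_pos":[-22,-85,0],"angular":[0,0,-0.1]}
    - {"delta_pos":[-34,-130,0],"angular":[0,0,-0.155]}
    - {"delta_pos":[-46,-175,0],"angular":[0,0,-0.155]}
    - {"delta_pos":[-58,-220,0],"angular":[0,0,-0.155]}
    - {"delta_pos":[-70,-265,0],"angular":[0,0,-0.155]}
    - {"delta_pos":[-82,-310,0],"angular":[0,0,-0.155]}
    - {"delta_pos":[-94,-355,0],"angular":[0,0,-0.155]}
    - {"delta_pos":[-106,-400,0],"angular":[0,0,-0.155]}
    - {"delta_pos":[-118,-445,0],"angular":[0,0,-0.155]}
    - {"delta_pos":[-128,-485,0],"angular":[0,0,-0.155]}
    - {"delta_pos":[-135,-518,0],"angular":[0,0,-0.155]}
    - {"delta_pos":[-135,-518,0],"angular":[0,0,-0.155]}
    - {"delta_pos":[-135,-518,0],"angular":[0,0,-0.155]}
    - {"delta_pos":[-135,-518,0],"angular":[0,0,-0.155]}
  grip: 1

```text
clock: 19.6
position: [0.4491, -0.2307, 0.2085]
tool_rot: [[0.065, 0.998, -0.002], [0.998, -0.065, 0.002], [0.002, -0.002, -1.0]]
contact_force: [0.3, 0.6, -0.2]
finger_gap: 0.0919
grip_force: 0.0
```

Run:
```python
from h import *
c=snap('wrist','w4');t=snap('top','t4'); s=observe();print(s['clock'],s['position'])
print(proj(c,[.449,-.232,.088]),proj(c,[.449,-.232,0]))
a=cv2.resize(c['img'],(480,360)); b=cv2.resize(cv2.convertScaleAbs(t['img'],alpha=1.8)[115:195,130:193],(284,360),interpolation=2)
cv2.imwrite('pics/v4.png',np.hstack([a,b]))
```

```text
19.7 [ 0.4494748  -0.2307299   0.20912189]
[276.34492394 214.54600204] [276.52159487 194.51674223]
```

View pics/v4.png

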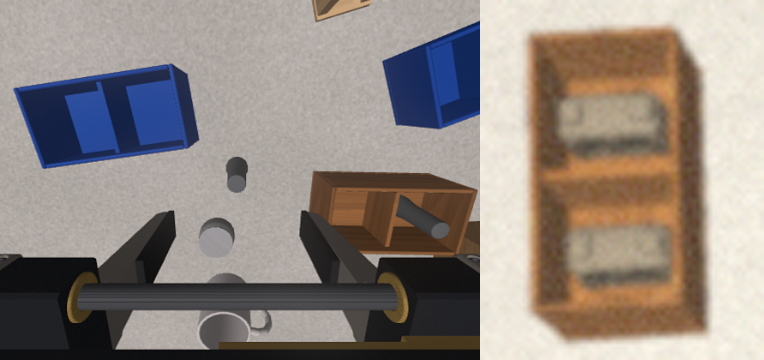

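The cap top is at about (276,215) px, where I predicted it, so the tool is centred. The owl stands upright in the left tray beside the sample. Going down now.

>>> jog_arm:
  steps:
    - {"delta_pos":[0,0,-30],"angular":[0,0,0]}
    - {"delta_pos":[0,0,-60],"angular":[0,0,0]}
    - {"delta_pos":[0,0,-90],"angular":[0,0,0]}
    - {"delta_pos":[0,0,-120],"angular":[0,0,0]}
    - {"delta_pos":[0,0,-140],"angular":[0,0,0]}
    - {"delta_pos":[0,0,-149],"angular":[0,0,0]}
    - {"delta_pos":[0,0,-149],"angular":[0,0,0]}
    - {"delta_pos":[0,0,-149],"angular":[0,0,0]}
    - {"delta_pos":[0,0,-149],"angular":[0,0,0]}

```text
clock: 20.6
position: [0.4504, -0.2328, 0.0622]
tool_rot: [[0.066, 0.998, 0.002], [0.998, -0.066, -0.002], [-0.002, 0.002, -1.0]]
contact_force: [-0.2, -1.0, 0.8]
finger_gap: 0.0917
grip_force: 0.0
```

>>> jog_arm:
  steps:
    - {"delta_pos":[0,0,0],"angular":[0,0,0]}
    - {"delta_pos":[0,0,0],"angular":[0,0,0]}
    - {"delta_pos":[0,0,0],"angular":[0,0,0]}
    - {"delta_pos":[0,0,0],"angular":[0,0,0]}
    - {"delta_pos":[0,0,0],"angular":[0,0,0]}
    - {"delta_pos":[0,0,0],"angular":[0,0,0]}
    - {"delta_pos":[0,0,0],"angular":[0,0,0]}
    - {"delta_pos":[0,0,0],"angular":[0,0,0]}
    - {"delta_pos":[0,0,0],"angular":[0,0,0]}
    - {"delta_pos":[0,0,0],"angular":[0,0,0]}
    - {"delta_pos":[0,0,0],"angular":[0,0,0]}
    - {"delta_pos":[0,0,0],"angular":[0,0,0]}
  grip: 0.15
  grip_force: 10

```text
clock: 21.8
position: [0.4494, -0.2321, 0.0607]
tool_rot: [[0.066, 0.998, -0.0], [0.998, -0.066, 0.0], [0.0, -0.0, -1.0]]
contact_force: [-0.1, 0.2, -1.2]
finger_gap: 0.0237
grip_force: 9.9
```

>>> jog_arm:
  steps:
    - {"delta_pos":[0,0,5],"angular":[0,0,0]}
    - {"delta_pos":[0,0,20],"angular":[0,0,0]}
    - {"delta_pos":[0,0,45],"angular":[0,0,0]}
    - {"delta_pos":[0,0,75],"angular":[0,0,0]}
    - {"delta_pos":[0,0,105],"angular":[0,0,0]}
    - {"delta_pos":[0,0,135],"angular":[0,0,0]}
    - {"delta_pos":[0,0,150],"angular":[0,0,0]}
    - {"delta_pos":[0,0,150],"angular":[0,0,0]}
    - {"delta_pos":[0,0,150],"angular":[0,0,0]}

```text
clock: 22.7
position: [0.4492, -0.232, 0.2104]
tool_rot: [[0.066, 0.998, -0.0], [0.998, -0.066, 0.0], [0.0, -0.0, -1.0]]
contact_force: [-0.5, -0.1, 0.2]
finger_gap: 0.0234
grip_force: 9.9
```

>>> jog_arm:
  steps:
    - {"delta_pos":[28,-11,0],"angular":[0,0,0]}
    - {"delta_pos":[65,-26,0],"angular":[0,0,0]}
    - {"delta_pos":[102,-41,0],"angular":[0,0,0]}
    - {"delta_pos":[135,-54,0],"angular":[0,0,0]}
    - {"delta_pos":[151,-60,0],"angular":[0,0,0]}
    - {"delta_pos":[151,-60,0],"angular":[0,0,0]}
    - {"delta_pos":[151,-60,0],"angular":[0,0,0]}
    - {"delta_pos":[151,-60,0],"angular":[0,0,0]}

```text
clock: 23.5
position: [0.5993, -0.2915, 0.2099]
tool_rot: [[0.066, 0.998, -0.002], [0.998, -0.066, 0.001], [0.001, -0.002, -1.0]]
contact_force: [-0.5, 0.0, 0.7]
finger_gap: 0.0239
grip_force: 9.9
```

Run:
```python
from h import *
s=observe();print(s['clock'],s['position'])
c=snap('wrist','w5')
yaw=-.064; m=np.array([.6422,-.2953]); A=np.array([[np.cos(yaw),-np.sin(yaw)],[np.sin(yaw),np.cos(yaw)]])
im=cv2.resize(c['img'],None,fx=2.8,fy=2.8,interpolation=2)
for x,y in((-85.5,44),(-85.5,-44),(85.5,44),(85.5,-44),(-80.5,39),(-80.5,-39),(-2.5,39),(-2.5,-39)):
    p=(proj(c,[*(m+A@np.array([x,y])/1000),.08])+.5)*2.8; cv2.circle(im,tuple(int(round(q)) for q in p),2,(0,255,0),-1)
print(im.shape); cv2.imwrite('pics/v5.png',im[350:950,500:1300])
```

```text
23.5 [ 0.59928647 -0.29154581  0.20987578]
(1176, 1568, 3)
```

View pics/v5.png

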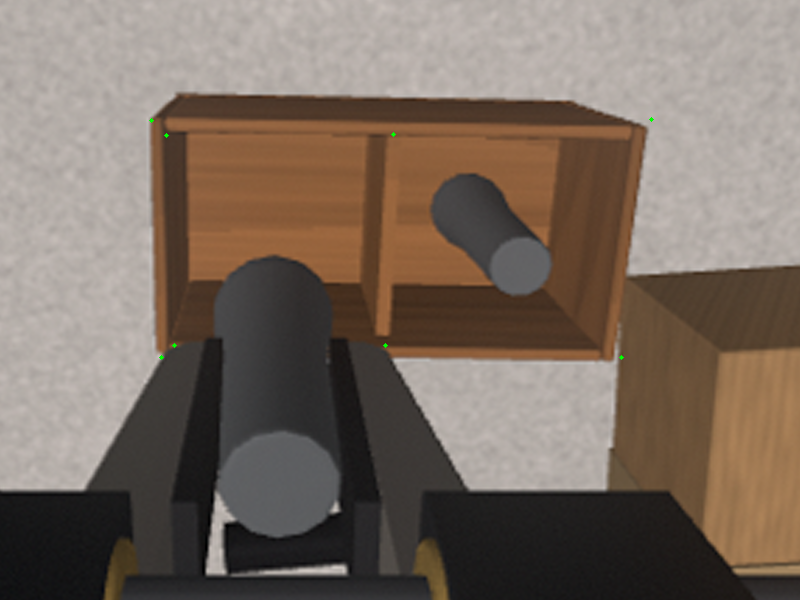

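The rim matches the prediction within about 2 mm: left-top (155,118), divider at (393,134). The cap is upright over the near compartment, so I'll lower it.

>>> jog_arm:
  steps:
    - {"delta_pos":[0,-1,-20],"angular":[0,0,0]}
    - {"delta_pos":[0,-1,-40],"angular":[0,0,0]}
    - {"delta_pos":[0,-1,-60],"angular":[0,0,0]}
    - {"delta_pos":[0,-1,-80],"angular":[0,0,0]}
    - {"delta_pos":[0,-1,-100],"angular":[0,0,0]}
    - {"delta_pos":[0,-1,-118],"angular":[0,0,0]}
    - {"delta_pos":[0,-1,-130],"angular":[0,0,0]}
    - {"delta_pos":[0,-1,-136],"angular":[0,0,0]}
    - {"delta_pos":[0,-1,-138],"angular":[0,0,0]}
    - {"delta_pos":[0,-1,-140],"angular":[0,0,0]}
    - {"delta_pos":[0,-1,-142],"angular":[0,0,0]}
    - {"delta_pos":[0,-1,-143.5],"angular":[0,0,0]}
    - {"delta_pos":[0,-1,-144],"angular":[0,0,0]}
    - {"delta_pos":[0,-1,-144],"angular":[0,0,0]}

```text
clock: 24.95
position: [0.6004, -0.2932, 0.0668]
tool_rot: [[0.066, 0.998, 0.0], [0.998, -0.066, -0.0], [-0.0, 0.0, -1.0]]
contact_force: [-0.4, -0.1, -0.8]
finger_gap: 0.0234
grip_force: 9.9
```

>>> jog_arm:
  steps:
    - {"delta_pos":[0,0,-0.4],"angular":[0,0,0]}
    - {"delta_pos":[0,0,-0.8],"angular":[0,0,0]}
    - {"delta_pos":[0,0,-0.8],"angular":[0,0,0]}

```text
clock: 25.25
position: [0.6004, -0.2931, 0.0659]
tool_rot: [[0.066, 0.998, -0.0], [0.998, -0.066, 0.0], [0.0, -0.0, -1.0]]
contact_force: [0.4, -0.4, -0.5]
finger_gap: 0.0233
grip_force: 9.9
```

>>> jog_arm:
  steps:
    - {"delta_pos":[0,0,-0.4],"angular":[0,0,0]}
    - {"delta_pos":[0,0,-0.8],"angular":[0,0,0]}
    - {"delta_pos":[0,0,-0.8],"angular":[0,0,0]}

```text
clock: 25.55
position: [0.6005, -0.2933, 0.0656]
tool_rot: [[0.066, 0.998, 0.0], [0.998, -0.066, -0.0], [-0.0, 0.0, -1.0]]
contact_force: [-0.9, -0.1, 2.6]
finger_gap: 0.0238
grip_force: 10.0
```

>>> jog_arm:
  steps:
    - {"delta_pos":[0,0,0.4],"angular":[0,0,0]}
    - {"delta_pos":[0,0,0.4],"angular":[0,0,0]}
    - {"delta_pos":[0,0,0.4],"angular":[0,0,0]}
    - {"delta_pos":[0,0,0.4],"angular":[0,0,0]}
  grip: 0.37

```text
clock: 25.95
position: [0.6003, -0.293, 0.0653]
tool_rot: [[0.066, 0.998, -0.0], [0.998, -0.066, 0.0], [0.0, -0.0, -1.0]]
contact_force: [-0.9, -0.5, 0.4]
finger_gap: 0.0346
grip_force: 0.0
```

>>> jog_arm:
  steps:
    - {"delta_pos":[0,0,10],"angular":[0,0,0]}
    - {"delta_pos":[0,0,30],"angular":[0,0,0]}
    - {"delta_pos":[0,0,60],"angular":[0,0,0]}
    - {"delta_pos":[0,0,100],"angular":[0,0,0]}
    - {"delta_pos":[0,0,140],"angular":[0,0,0]}
    - {"delta_pos":[0,0,150],"angular":[0,0,0]}
    - {"delta_pos":[-50,50,150],"angular":[0,0,0]}
    - {"delta_pos":[-100,100,150],"angular":[0,0,0]}
    - {"delta_pos":[-150,150,150],"angular":[0,0,0]}
    - {"delta_pos":[-200,200,150],"angular":[0,0,0]}
    - {"delta_pos":[-200,200,150],"angular":[0,0,0]}
    - {"delta_pos":[-200,200,150],"angular":[0,0,0]}
    - {"delta_pos":[-200,200,150],"angular":[0,0,0]}
    - {"delta_pos":[-200,200,150],"angular":[0,0,0]}

```text
clock: 27.35
position: [0.4004, -0.0931, 0.2156]
tool_rot: [[0.065, 0.998, 0.001], [0.998, -0.065, -0.001], [-0.001, 0.001, -1.0]]
contact_force: [0.4, -0.3, 0.3]
finger_gap: 0.0341
grip_force: 0.0
```

Run:
```python
from h import *
s=observe();print(s['clock'],s['position'])
c=snap('top','t6'); cv2.imwrite('pics/v6.png',cv2.resize(cv2.convertScaleAbs(c['img'],alpha=1.8)[100:270,130:410],None,fx=2.8,fy=2.8,interpolation=2))
```

```text
27.35 [ 0.4004185  -0.09307181  0.21557731]
```

View pics/v6.png

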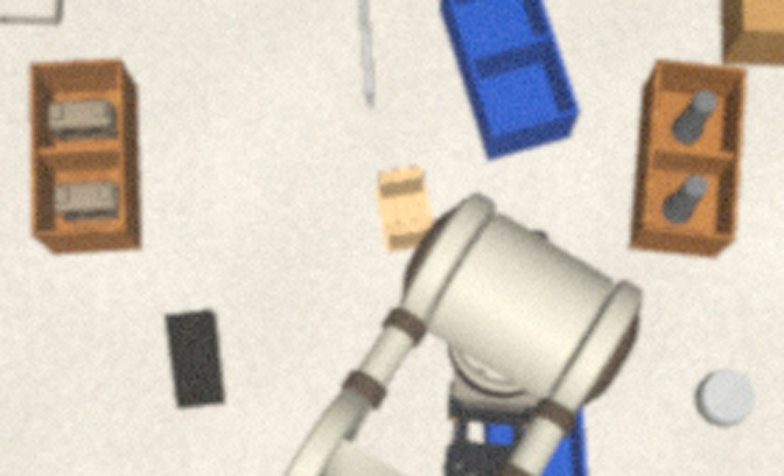

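Both strays stand upright in the near compartments, the owl at (88,200) and the cap at (685,198). The holder is empty and nothing in view has moved.

```bash
python3 -c "
from cell import finish_job; print(finish_job())"
```

```text
the job is handed in; nothing more can be done
None
```

The job is handed in at about 27 s of the 64 s: the owl was stood on the shelf, retaken by front and back and lowered into the owl tray, then the cap was set in the cap tray; in the last picture both stand upright and the gripper is clear.

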